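Raise the router cutter one turn for the next pass

ROBOT

A 6-joint arm with a two-finger parallel gripper is mounted at the origin on the work surface. World frame = base frame: x ahead of the robot, y to its left, z up, the work surface at z = 0. Lengths are in m, angles in degrees, forces in N, time in s.
With the tool pointing down it reaches from about 0.4 to 0.825 m from the base axis. Payload 7 kg.
Tool frame: the origin (TCP) lies midway between the tips of the shut fingers; the grasp point (between the pads) lies 19 mm behind it; z points along the fingers, y is the direction in which the jaws open and shut (so a half turn about z gives the same grasp; the last joint's range is limited). The gripper opens to 88 mm and grips with 3 to 60 N. Pads are 19 mm wide; open, the fingers measure 130 mm over their backs; the gripper's body (78 mm by 193 mm) begins 47 mm behind the grasp point.
Start: joints at [82.282, 20.546, 0.682, 0, -70.136, -16.507], TCP at [0.277, 0.616, 0.227] pointing down, gripper open.
Joint ranges: [-176.03, 176.03], [-82.01, 121.73], [-58.28, 71.71], [-173.87, 95.51], [-174.79, -0.11], [-173.66, 173.66]. Speed limits (degrees/s): [136.94, 136.94, 172.46, 180, 180, 180].

INTERFACE

Orientations are given as a 3x3 rotation matrix whose columns are the frame's x, y, z axes.
In Python, from rig import robot gives the robot as it stands. Calls block until the motion is done:
- robot.goto(position, orientation): joint-space move of the TCP to a pose.
- robot.servo_line(position, ori=None, speed=0.15): straight line of the TCP; ori=None keeps the orientation; speed is the mean speed in m/s.
- robot.movej(angles): joint-space move.
- robot.move_gripper(opening): opening from 0.0 (shut) to 1.0 (fully open); the grip force is fixed at half the most; returns when the fingers have stopped.
- robot.dwell(seconds).
- robot.ik(position, orientation): joint angles nearest the present ones, or None.
- robot.grab_frame(name): name is "scene" or "side" or "wrist"; returns (picture, depth): 420x560x3 uint8, red, green, blue; 420x560 float32, m along the optical axis (not along the pixel's ray), 0 where there is no reading.
- robot.camera_info(name): a dict with "vfov" (degrees; the focal length in pixels is half the picture's height over the tangent of half this angle, whatever the lens; pixels are square), "cx", "cy" (the principal point, pixels), "view" (4x4, takes a point from world to camera coordinates); the wrist camera has in their place "T_tool_cam" (4x4, takes a point from camera to tool coordinates, whose origin is the TCP and whose axes are the flange's). Camera axes: x right, y down, z forward; pixel columns grow to the right and rows downward; lengths in m; the calibration is good to about 2 mm. The wrist camera is an equidistant fisheye: a pixel r from the principal point sees the ray r / f radians off the axis. A picture is of the moment at which its call begins: read the wrist's pose just before it. camera_info takes no time and is no camera call.
A pose or a line that the arm cannot do raises robot.Unreachable and nothing moves.
- robot.job_done(): hands the job in, once; it reports no verdict.
Readings, each from a call of its own:
- robot.read_t(): time.
- robot.read_qpos(): joint angles.
- robot.read_qvel(): joint speeds.
- robot.read_effort(): joint torques, N m.
- robot.read_position(): TCP position.
- robot.read_tcp_rot(): TCP orientation.
- robot.read_force(): force on the tool from outside, world axes, zero at the start.
- robot.read_ft_torque(): the same for the moment, N m.
- robot.read_grip_width(): opening from 0.0 (shut) to 1.0 (fully open).
Only numpy, scipy, OpenCV 4.12 (cv2) and the standard library are available. Lean on these libraries where they do the work, as an engineer would, in place of code of your own. Each camera call takes 0.05 s, during which the arm holds its last target.

TASK

Raise the router cutter for the next pass: with a fingertip against its upright red handle, push the lift's hand wheel clockwise (seen from above) through exactly one full turn, so that the handle ends where it stands now. Push only and gently, do not grip the handle; keep off the cutter, leave the tools and wood lying around undisturbed, and finish clear of the wheel.

Things in the scene. Friction and masses are not known exactly. Their poses are not given: they have to be found in the camera images.
- wheel (a joint): Angle of the hand wheel in rad. It grows as the wheel turns clockwise seen from above; one full turn is 6.283 and raises the cutter 3 mm. At 0 the handle lies on the -x side of wheel_axis in the frame of router_table. It starts anywhere from -2.5 to 2.5; the lift's end stops are far away (-10 and 20). The wheel is stiff (about 0.12 N m of friction, 2 to 3 N at the handle), does not coast and stays where it is left.
- wheel_axis (a point): Centre of the hand wheel, on its vertical axis, 50 mm above the bench top (z = 0.050). The silver three-spoke wheel lies level, 125 mm across; its rim is a round bar 15 mm thick, centred on a circle of 55 mm radius, with its top at z = 0.0535; the hub is 31 mm across, its top at z = 0.058.
- grip: The red upright handle of the wheel, standing on the rim at the end of one spoke, 55 mm from the wheel's axis: a barrel 23 mm in diameter and 64 mm tall. Origin at the centre of its foot, at z = 0.057, so that its top is at z = 0.121. It revolves freely about its own upright axis (so its own yaw means nothing).
- router_table: The grey, wood-edged router-table panel fixed on the bench, 400 x 540 mm and 12 mm thick (top at z = 0.012). Origin on the bench top, straight below the wheel's axis; the panel reaches from -0.14 to 0.26 m along its x and from -0.17 to 0.37 m along its y. A flush aluminium plate carries the wheel and the cutter; the fence, 72 mm above the bench at its highest, stands with its front face at its x = 0.150, right along y. Its z axis points up.
- cutter: The blue and steel router cutter, 19 mm across, standing 15 to 21 mm proud of the plate; origin at plate height on its axis, 45 mm along x and 105 mm along y from the wheel's axis in the frame of router_table. Not to be touched.
- push_block: Loose plywood push block 170 x 75 mm with a rounded wooden handle, 74 mm tall; origin under its centre, long side along its x. Bystander, left of the cutter.
- spanner: Loose steel collet spanner 150 mm long, lying flat on the panel right of the wheel, long side along its x. Bystander.
- slat: Loose bare wooden slat 240 x 45 x 18 mm with a hole near each end, lying flat along the fence; origin under its centre, long side along its y. Bystander.
- gauge: Loose brass stepped height gauge, 28 mm along its x, 40 mm along its y, 48 mm tall at the high end; origin under its centre. It stands in front of the plate, 110 to 165 mm from the wheel's axis. Bystander.

How it is judged:
By the outcome, as a careful person would: the job done as asked, in the order asked, and still so for the second after the job is handed in, with the robot touching nothing.
It also fails if it takes over 58 s, if anything falls off the work surface, if the arm or the gripper's body presses on something with over 40 N, if the wrist force passes 120 N, or if a joint passes its speed limit or range.

## Working session

There is one attempt and no reset: what is moved stays moved. The work goes in short steps, each a Python script; the robot and the scene stay as the last script left them, time stands still between calls to the robot, and variables do not carry over. Pictures are saved under pics/ and viewed, and the job is handed in when it is done.

```bash
ls; mkdir -p pics; python3 - <<'E'
from rig import robot
import cv2,numpy as np
print(robot.read_t(), robot.read_position(), robot.read_tcp_rot(), robot.read_grip_width())
for n in ["scene","side","wrist"]:
    im,d=robot.grab_frame(n); cv2.imwrite(f"pics/{n}0.png",im[:,:,::-1]); np.savez(f"pics/{n}0.npz",im=im,d=d)
    print(n,robot.camera_info(n))
E
```

```text
pics
0.0 [0.27677816 0.61510294 0.22562331] [[ 9.11888512e-01 -4.10437582e-01 -5.77630664e-04]
 [-4.10437974e-01 -9.11887207e-01 -1.54626658e-03]
 [ 1.07911904e-04  1.64710429e-03 -9.99998638e-01]] 1.0010562206126712
scene {'vfov': 52.703456650121566, 'cx': 283.8442282186839, 'cy': 217.64221581005035, 'view': array([[-0.34762039,  0.93740768,  0.02066157,  0.14500616],
       [ 0.59767643,  0.23850848, -0.76543882, -0.3277275 ],
       [-0.72245619, -0.25373321, -0.64317689,  1.3016484 ],
       [ 0.        ,  0.        ,  0.        ,  1.        ]])}
side {'vfov': 45.057854448873954, 'cx': 275.51177427006354, 'cy': 208.55512747019014, 'view': array([[ 0.93485707, -0.3549909 ,  0.00487042, -0.53915586],
       [-0.18975665, -0.51121854, -0.83824102,  0.20580673],
       [ 0.30005779,  0.78271135, -0.54527815,  0.85596389],
       [ 0.        ,  0.        ,  0.        ,  1.        ]])}
wrist {'vfov': 65.70646984690485, 'cx': 280.87077337950274, 'cy': 209.74105239187324, 'T_tool_cam': array([[-2.11799129e-04, -9.63026381e-01, -2.69407024e-01,
         7.23334949e-02],
       [ 9.99999503e-01,  5.85179517e-05, -9.95346560e-04,
         7.30253111e-04],
       [ 9.74310143e-04, -2.69407101e-01,  9.63025890e-01,
        -1.59696302e-01],
       [ 0.00000000e+00,  0.00000000e+00,  0.00000000e+00,
         1.00000000e+00]])}
```

View pics/scene0.png

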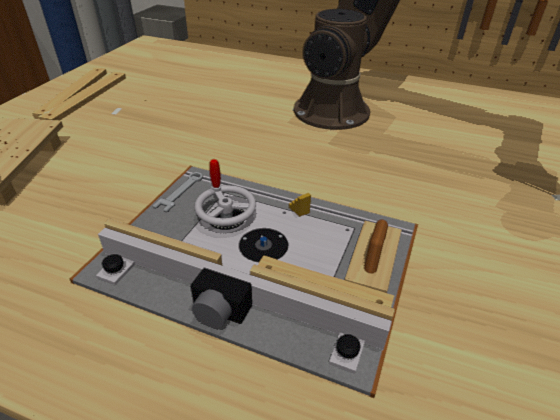

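View pics/side0.png

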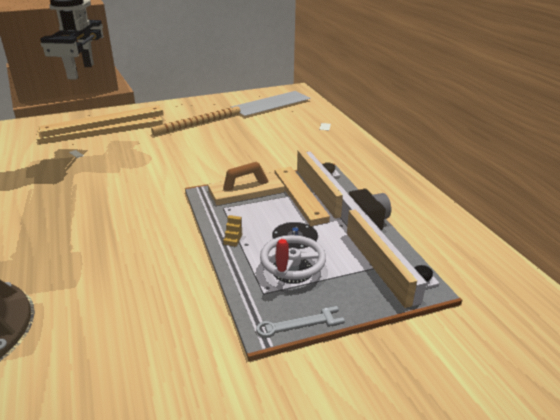

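View pics/wrist0.png

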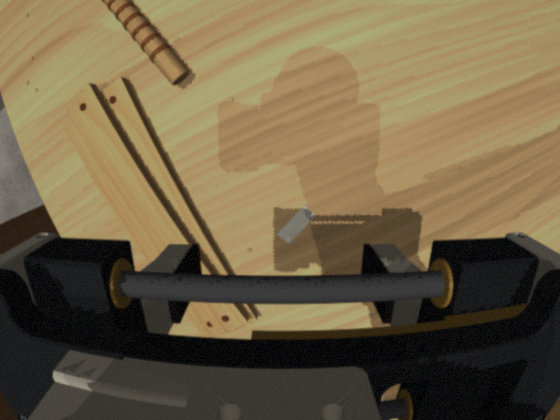

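The scene view shows the wheel at about (225,205) with the handle at (215,172). In the side view they are at (292,258) and (282,255). The gauge, spanner, slat and push block are all clear of the wheel. Next I'll measure from depth.

```bash
cat > h.py <<'E'
import numpy as np,cv2
from scipy.optimize import least_squares
def cloud(robot,n,d):
    c=robot.camera_info(n); f=210/np.tan(np.radians(c['vfov']/2))
    v,u=np.mgrid[0:420,0:560]
    P=np.stack([(u-c['cx'])/f*d,(v-c['cy'])/f*d,d],-1)
    V=c['view']; W=(P-V[:3,3])@V[:3,:3]
    W[d<=0]=np.nan
    return W
def proj(robot,n,p):
    c=robot.camera_info(n); f=210/np.tan(np.radians(c['vfov']/2)); V=c['view']
    q=V[:3,:3]@np.asarray(p)+V[:3,3]; return q[:2]/q[2]*f+[c['cx'],c['cy']]
def red(im):
    a=im.astype(int); return (a[...,0]>110)&(a[...,1]<60)&(a[...,2]<60)
E
python3 - <<'E'
from rig import robot
from h import *
for n in ["scene","side"]:
    z=np.load(f"pics/{n}0.npz"); im,d=z['im'],z['d']; W=cloud(robot,n,d)
    m=red(im)
    if n=="side": m[:, :200]=0
    num,lab,st,ce=cv2.connectedComponentsWithStats(m.astype(np.uint8))
    k=1+np.argmax(st[1:,4]); P=W[lab==k]; print(n,"red",st[k],np.nanmedian(P,0),np.nanmin(P[:,2]),np.nanmax(P[:,2]))
    Q=P[(P[:,2]>.062)&(P[:,2]<.117)]
    r=least_squares(lambda p:np.hypot(Q[:,0]-p[0],Q[:,1]-p[1])-.0105,Q.mean(0)[:2]+.005*(Q.mean(0)[:2]-np.array({'scene':[1.2,.4],'side':[.0,-.3]}[n])>0)); print("grip",r.x,r.cost,len(Q))
    g=r.x
    near=np.hypot(W[...,0]-g[0],W[...,1]-g[1])<.14
    a=im.astype(int)
    R=near&(W[...,2]>.047)&(W[...,2]<.0565)&(np.ptp(a,axis=2)<30)&(a.mean(2)>90)
    R=W[R]
    best=min((least_squares(lambda p:np.hypot(R[:,0]-p[0],R[:,1]-p[1])-.055,g+.055*np.array([np.cos(t),np.sin(t)]),loss='soft_l1',f_scale=.004) for t in np.arange(0,6.28,.5)),key=lambda r:r.cost)
    res=best.fun; print("axis",best.x,len(R),np.median(abs(res)),"grip dist",np.hypot(*(g-best.x)))
    # panel: points z .008-.016
    for lo,hi in[(.006,.018)]:
        M=(W[...,2]>lo)&(W[...,2]<hi)&(np.hypot(W[...,0]-best.x[0],W[...,1]-best.x[1])<.5); print("panel z",np.nanmedian(W[M][:,2]),cv2.minAreaRect(W[M][:,:2].astype(np.float32)))
    # visualise
    c=cv2.resize(im[150:320,140:420] if n=='scene' else im[140:350,180:460],None,fx=2.8,fy=2.8,interpolation=cv2.INTER_CUBIC); cv2.imwrite(f"pics/{n}0z.png",c[:,:,::-1])
E
```

```text
scene red [210 160   8  13  73] [ 0.55598966 -0.10186911  0.11402938] 0.09642010859996165 0.12025603850884646
grip [ 0.54906991 -0.10712643] 5.49458203807227e-05 49
axis [ 0.59058965 -0.06433757] 1095 0.0040125896061632554 grip dist 0.05962193717501144
panel z 0.011939359546736913 ((0.4682212173938751, -0.11482197046279907), (0.8551864624023438, 0.7579115033149719), 88.13533020019531)
side red [277 240  11  10  70] [ 0.54799817 -0.11054409  0.11616246] 0.10687625003482631 0.12103410915806245
grip [ 0.54975361 -0.1025681 ] 4.369066949444278e-05 40
axis [ 0.58305617 -0.06722488] 1113 0.0036219259046353647 grip dist 0.04856134455799073
panel z 0.011795830937843673 ((0.4687562882900238, 0.038228005170822144), (0.5540899038314819, 0.7643422484397888), 88.1627197265625)
```

```bash
python3 - <<'E'
from rig import robot
from h import *
# top-down raster from both clouds, 0.002 m/px
x0,y0=0.2,-0.5
out=[]
for n in ["scene","side"]:
    z=np.load(f"pics/{n}0.npz"); W=cloud(robot,n,z['d']).reshape(-1,3); C=z['im'].reshape(-1,3)
    k=np.isfinite(W[:,0])&(W[:,2]<.2); W=W[k];C=C[k]; o=np.argsort(W[:,2]); W=W[o];C=C[o]
    I=np.zeros((400,400,3),np.uint8)
    r=((W[:,0]-x0)/.002).astype(int); c=((W[:,1]-y0)/.002).astype(int)
    for dr in(0,1):
        for dc in (0,1):
            ok=(r>=0)&(r<399)&(c>=0)&(c<399); I[r[ok]+dr,c[ok]+dc]=C[ok]
    out.append(I)
cv2.imwrite("pics/top.png",np.hstack(out)[:,:,::-1])
E
```

```text
(no output)
```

View pics/top.png

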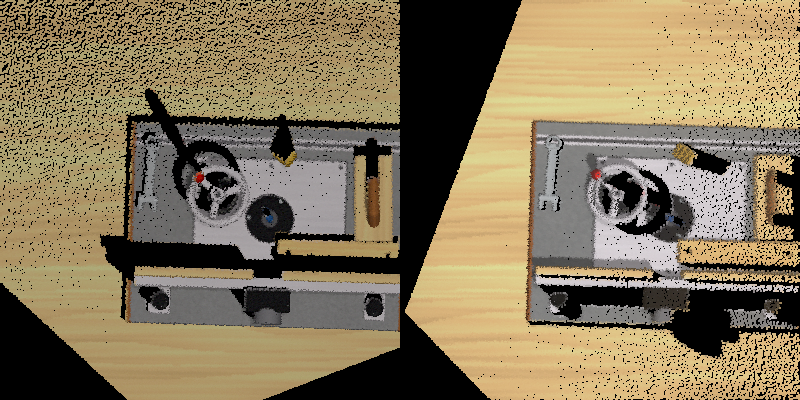

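View pics/side0z.png

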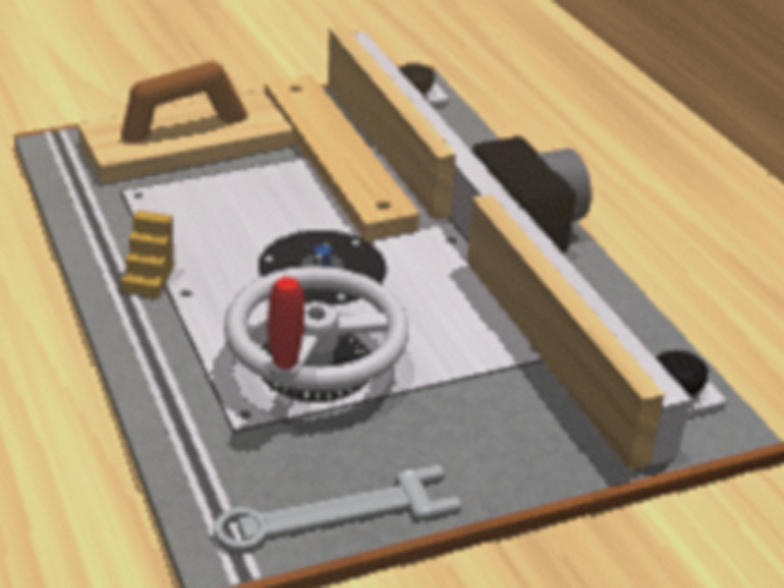

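```bash
cat > fit.py <<'E'
from rig import robot
from h import *
# joint fit: rim points (torus), grip points (cylinder constrained on 55mm circle) with per-camera offsets reported separately
for n in ["scene","side"]:
    z=np.load(f"pics/{n}0.npz"); im,d=z['im'],z['d']; W=cloud(robot,n,d); a=im.astype(int)
    c0=np.array([.587,-.066])
    rr=np.hypot(W[...,0]-c0[0],W[...,1]-c0[1])
    M=(rr<.075)&(rr>.035)&(W[...,2]>.040)&(W[...,2]<.0575)&(np.ptp(a,axis=2)<40)
    R=W[M]
    f=lambda p:np.hypot(np.hypot(R[:,0]-p[0],R[:,1]-p[1])-.055,R[:,2]-p[2])-.0075
    b=least_squares(f,[*c0,.046],loss='soft_l1',f_scale=.002); print(n,"torus",b.x,len(R),np.median(abs(f(b.x))))
    H=W[(rr<.02)&(W[...,2]>.0565)&(W[...,2]<.061)]; print(" hub",len(H),H.mean(0) if len(H) else 0, (H.min(0)+H.max(0))/2 if len(H) else 0)
    S=4; big=cv2.resize(im,None,fx=S,fy=S,interpolation=cv2.INTER_CUBIC)
    t=np.linspace(0,2*np.pi,73)
    for rad,zz,col in[(.055,.0535,(255,0,0)),(.0625,.046,(0,255,0)),(.0155,.058,(0,0,255))]:
        q=np.array([proj(robot,n,[b.x[0]+rad*np.cos(s),b.x[1]+rad*np.sin(s),zz]) for s in t])
        cv2.polylines(big,[((q+.5)*S).astype(int)],True,col,1)
    u,v=proj(robot,n,[*b.x[:2],.05]).astype(int)
    cv2.imwrite(f"pics/{n}_ov.png",big[(v-60)*S:(v+60)*S,(u-70)*S:(u+70)*S,::-1])
E
python3 fit.py
```

```text
scene torus [ 0.58709876 -0.06630115  0.04583998] 1109 0.0007199036635887378
 hub 24 [ 0.58789471 -0.06539603  0.05753162] [ 0.59121013 -0.06309295  0.05793649]
side torus [ 0.58573395 -0.06442995  0.04561903] 1172 0.0008132421634773589
 hub 31 [ 0.58690731 -0.06705383  0.05742802] [ 0.58740759 -0.06907467  0.05782748]
```

View pics/scene_ov.png

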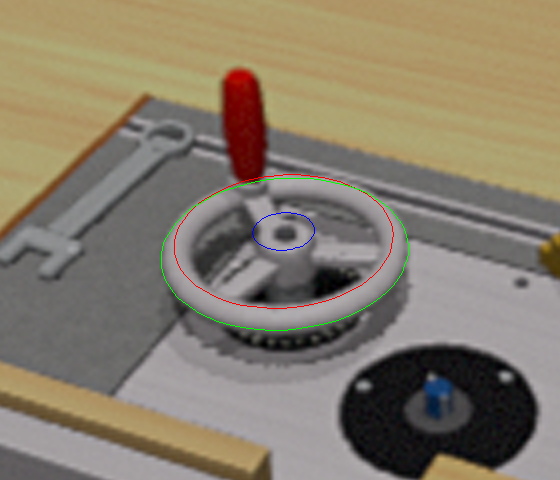

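View pics/side_ov.png

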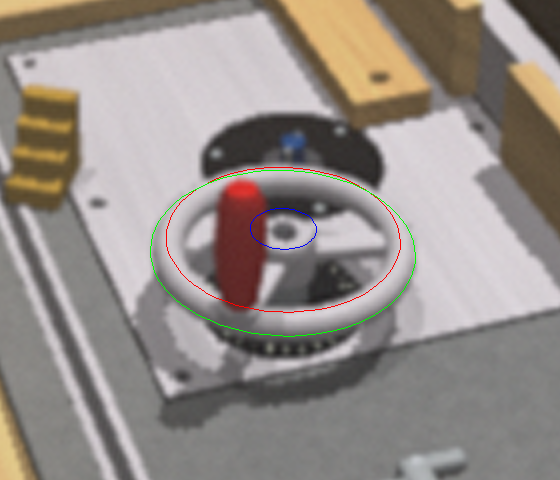

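The torus fits from the two cameras agree to 2 mm (axis ≈ (0.586, -0.065), rim centre z 0.046), and the overlay sits on the rim. Next I'll refine the grip and check that the strokes are reachable.

```bash
cat >> h.py <<'E'
C=np.array([.5864,-.0654])
def redsoft(im):
    a=im.astype(int); return (a[...,0]>60)&(a[...,0]>2.6*a[...,1])&(a[...,0]>2.6*a[...,2])
def grip(robot,n,im,d):
    W=cloud(robot,n,d); m=redsoft(im)&(np.hypot(W[...,0]-C[0],W[...,1]-C[1])<.09)
    num,lab,st,ce=cv2.connectedComponentsWithStats(m.astype(np.uint8)); k=1+np.argmax(st[1:,4])
    P=W[(lab==k)]; Q=P[(P[:,2]>.065)&(P[:,2]<.114)]
    cam=-robot.camera_info(n)['view'][:3,:3].T@robot.camera_info(n)['view'][:3,3]
    v=Q.mean(0)[:2]-cam[:2]; v/=np.hypot(*v)
    f=lambda p:np.hypot(Q[:,0]-p[0],Q[:,1]-p[1])-.0112
    r=least_squares(f,Q.mean(0)[:2]+.008*v,loss='soft_l1',f_scale=.002)
    return r.x,ce[k],st[k],np.median(abs(f(r.x)))
def R(psi):  # tool down, tool x at yaw psi (deg)
    c,s=np.cos(np.radians(psi)),np.sin(np.radians(psi)); return np.array([[c,s,0],[s,-c,0],[0,0,-1.]])
def tang(phi): a=np.radians(phi); return np.array([np.sin(a),-np.cos(a)])
def tcp(phi,back,z,R0=.055): # back = distance from handle axis
    a=np.radians(phi); p=C+R0*np.array([np.cos(a),np.sin(a)])-back*tang(phi); return np.array([*p,z])
E
python3 - <<'E'
from rig import robot
from h import *
for n in ["scene","side"]:
    z=np.load(f"pics/{n}0.npz"); g,ce,st,e=grip(robot,n,z['im'],z['d']); o=g-C; print(n,g,ce,st,e,"r",np.hypot(*o),"phi",np.degrees(np.arctan2(o[1],o[0])))
phi0=-134
for k in range(0,181,30):
    for s in(0,180):
      q=robot.ik(tcp(phi0-k-s,.024,.085),R(phi0-k+90)); print(k,s,None if q is None else np.round(q,0))
q=robot.ik(tcp(phi0,.06,.085),R(phi0+90));print(q)
E
```

```text
scene [ 0.54918746 -0.10656647] [214.57641921 172.81659389] [210 160  11  27 229] 0.000865093656674234 r 0.05549281122432096 phi -132.1120889375949
side [ 0.56208446 -0.10762389] [282.66071429 243.14285714] [278 240  10   8  56] 0.0003512568883744802 r 0.0487247600041192 phi -119.93642678073456
0 0 [  7.  19. -22.   0. -49.  39.]
0 180 [ 18.  21. -18.   0. -50.  28.]
30 0 [ 10.  17. -26.   0. -48.   6.]
30 180 [ 15.  23. -15.   0. -52.   1.]
60 0 [ 13.  15. -28.   0. -47. -27.]
60 180 [ 12.  25. -13.   0. -52. -26.]
90 0 [ 16.  15. -28.   0. -47. -60.]
90 180 [ 10.  25. -13.   0. -52. -54.]
120 0 [ 18.  17. -26.   0. -48. -92.]
120 180 [  7.  24. -15.   0. -52. -81.]
150 0 [  19.   19.  -22.    0.  -49. -123.]
150 180 [   7.   22.  -18.    0.  -50. -111.]
180 0 [  18.   21.  -18.    0.  -50. -152.]
180 180 [   7.   19.  -22.    0.  -49. -141.]
[  4.42188351  21.54486626 -18.02556588   0.         -50.42956786
  41.57811649]
```

```bash
sed -i 's/(a\[...,0\]>60)&(a\[...,0\]>2.6\*a\[...,1\])&(a\[...,0\]>2.6\*a\[...,2\])/(a[...,0]>60)\&(a[...,0]>1.7*a[...,1])\&(a[...,0]>1.7*a[...,2])/' h.py
python3 - <<'E'
from rig import robot
from h import *
for n in ["scene","side"]:
    z=np.load(f"pics/{n}0.npz"); g,ce,st,e=grip(robot,n,z['im'],z['d']); o=g-C; print(n,g,ce,st,e,"r",np.hypot(*o),"phi",np.degrees(np.arctan2(o[1],o[0])))
    print(proj(robot,n,[*g,.06]),proj(robot,n,[*g,.12]))
z=np.load("pics/side0.npz"); print(z['im'][255:272:4,278:286:4])
E
```

```text
scene [ 0.54916781 -0.10654366] [214.64516129 172.84274194] [210 159  11  29 248] 0.000823129117263257 r 0.05548906912590689 phi -132.14293546210317
[215.25653761 184.02447368] [212.7747781  159.72818909]
side [ 0.54841861 -0.10390626] [281.69631902 254.15337423] [276 239  13  32 326] 0.0007409964560960419 r 0.054086213151833845 phi -134.60683141461897
[281.49612818 266.95410012] [281.88952117 239.99982937]
[[[ 96  40  38]
  [101  44  42]]

 [[ 93  39  39]
  [ 99  42  43]]

 [[ 94  41  40]
  [ 97  40  41]]

 [[ 91  39  38]
  [ 97  43  40]]

 [[112 104 105]
  [ 97  59  60]]]
```

Both cameras now agree: the grip is at r≈0.055 and phi≈-133.4°. Next I'll shut the gripper, approach from behind the handle, and feel for contact.

```bash
python3 - <<'E'
from rig import robot
from h import *
phi=-133.4
robot.move_gripper(0.0)
robot.goto(tcp(phi,.055,.19),R(phi+90)); print(robot.read_t(),robot.read_position(),robot.read_force())
robot.servo_line(tcp(phi,.055,.085),speed=.12)
print(robot.read_t(),robot.read_position(),tcp(phi,.055,.085),robot.read_grip_width())
f0=np.array(robot.read_force()); t=np.array([*tang(phi),0])
print("f0",f0)
robot.servo_line(tcp(phi,.036,.085),speed=.05)
for b in np.arange(.034,.012,-.001):
    robot.servo_line(tcp(phi,b,.085),speed=.02)
    f=np.array(robot.read_force())-f0; 
    print(round(b,4),np.round(f@t,2),np.round(f,2))
    if f@t<-1.0: break
print(robot.read_t())
im,d=robot.grab_frame("side"); cv2.imwrite("pics/side1.png",cv2.resize(im[150:330,180:420],None,fx=3,fy=3)[:,:,::-1])
E
```

```text
4.4583 [ 0.58884873 -0.14247075  0.19003232] [ 0.07682022  0.10204481 -1.02214158]
5.4833 [ 0.58918242 -0.143165    0.08573559] [ 0.58857179 -0.14315142  0.085     ] 0.005308302145060379
f0 [-0.26133404  0.27964364  0.40958834]
0.034 -1.17 [ 0.83 -0.82 -1.18]
6.2667
```

View pics/side1.png

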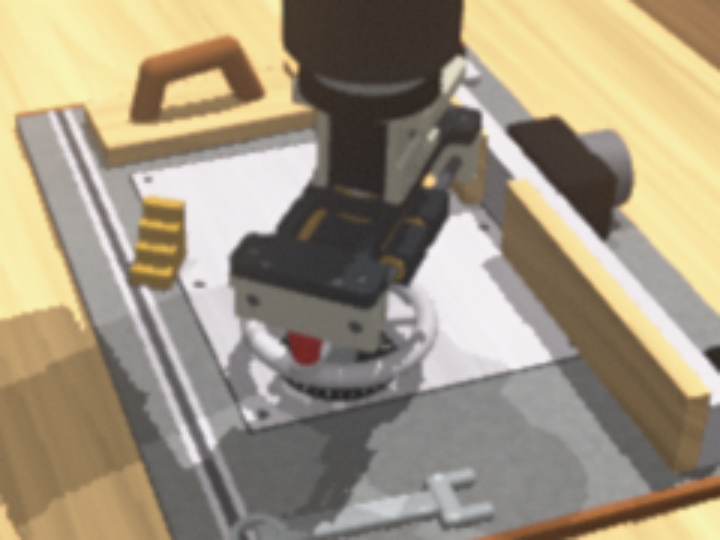

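The picture shows the gripper standing in front of the handle, whose foot is visible at about (305,347). I can't tell noise from contact yet, so I'll average the force readings.

```bash
python3 - <<'E'
from rig import robot
from h import *
phi=-133.4; t=np.array([*tang(phi),0])
def F():
    a=[]
    for _ in range(6): robot.dwell(.02); a.append(robot.read_force())
    return np.mean(a,0),np.std(a,0)
t0=robot.read_t()
for b in [.036,.034,.032,.030,.028,.026,.024,.022,.020,.018]:
    robot.servo_line(tcp(phi,b,.085),speed=.03); m,s=F()
    p=robot.read_position()
    print(b,np.round(m@t,2),np.round(m,2),np.round(s,2),"err",np.round((p-tcp(phi,b,.085))*1e3,1))
    if m@t<-1.6: break
print(robot.read_t()-t0,robot.read_t())
E
```

```text
0.036 -0.08 [-0.03 -0.15 -0.24] [0.47 0.68 0.27] err [ 0.  -0.1 -0.1]
0.034 -0.13 [0.26 0.08 0.36] [0.2  0.39 0.46] err [0.  0.  0.1]
0.032 -0.48 [ 0.46 -0.21  0.37] [0.28 0.66 0.54] err [0. 0. 0.]
0.03 -0.23 [ 0.18 -0.15 -0.06] [0.31 0.31 0.39] err [ 0.  0. -0.]
0.028 0.25 [-0.13  0.22  0.24] [0.35 0.31 0.63] err [0. 0. 0.]
0.026 0.3 [-0.12  0.31 -0.08] [0.44 0.43 0.64] err [0. 0. 0.]
0.024 -0.26 [ 0.41  0.05 -0.31] [0.38 0.56 0.37] err [0. 0. 0.]
0.022 -0.89 [ 0.85 -0.39 -0.43] [0.29 0.26 0.35] err [0.2 0.  0.1]
0.02 -1.57 [ 1.88 -0.31 -0.47] [0.33 0.62 0.3 ] err [0.2 0.1 0.1]
0.018 -1.69 [ 1.78 -0.58 -0.12] [0.68 0.53 0.39] err [-0.1  0.   0. ]
3.500000000000001 9.8167
```

Contact came at back ≈ 21 mm, which matches a 9.5 mm half finger plus the 11.5 mm barrel radius, with a push of about 1.8 N. Now the first half turn.

```bash
cat >> h.py <<'E'
def stroke(robot,a,b,psi0,back,z=.085,step=10,speed=.045):
    n=int(np.ceil((a-b)/step)); mx=0
    for i,p in enumerate(np.linspace(a,b,n+1)[1:]):
        robot.servo_line(tcp(p,back,z),ori=R(p+psi0),speed=speed)
        f=np.array(robot.read_force()); t=np.array([*tang(p),0]); r=np.array([t[1],-t[0],0])
        print(round(p),"t %.1f r %.1f z %.1f"%(f@t,f@r,f[2]),end=" | ")
        if np.linalg.norm(f)>15: print("FORCE"); return False
    print(); return True
E
python3 - <<'E'
from rig import robot
from h import *
t0=robot.read_t(); print(stroke(robot,-136,-156,90,.021)); print(robot.read_t()-t0,robot.read_position()-tcp(-156,.021,.085))
im,d=robot.grab_frame("scene"); cv2.imwrite("pics/scene2.png",cv2.resize(im[120:300,120:360],None,fx=3,fy=3)[:,:,::-1])
E
```

```text
-146 t -0.6 r -0.2 z 0.4 | -156 t 0.8 r 0.8 z -0.8 | 
True
0.75 [-1.67945953e-04  8.61713588e-06 -1.09757271e-04]
```

View pics/scene2.png

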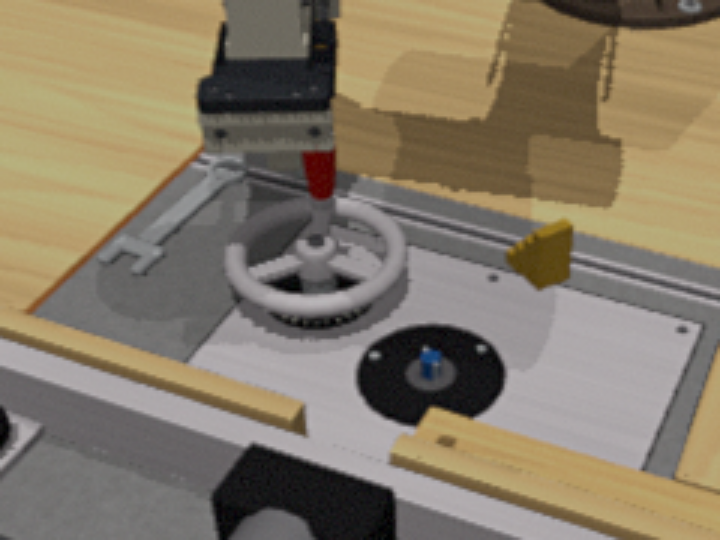

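The wheel has turned: the handle foot is now at about (320,205) in the crop, nearer the robot, and nothing else has moved. I'll carry on with the stroke.

```bash
python3 - <<'E'
from rig import robot
from h import *
print(proj(robot,"scene",[*tcp(-156,0,.057)]), (120+320/3,120+205/3))
t0=robot.read_t(); print(stroke(robot,-156,-316,90,.021)); print(robot.read_t(),robot.read_qpos())
# retreat behind, up, then to next start
p=-316
robot.servo_line(tcp(p,.045,.085),speed=.08)
im,d=robot.grab_frame("scene"); cv2.imwrite("pics/scene3.png",cv2.resize(im[120:300,120:360],None,fx=3,fy=3)[:,:,::-1])
robot.servo_line(tcp(p,.045,.16),speed=.15)
robot.goto(tcp(p,.045,.16),R(p-90+360)); print(robot.read_t(),robot.read_position(),robot.read_qpos())
for n in ("scene","side"):
    im,d=robot.grab_frame(n); np.savez(f"pics/{n}3.npz",im=im,d=d); cv2.imwrite(f"pics/{n}3.png",cv2.resize(im[120:300,120:360] if n=="scene" else im[150:330,180:420],None,fx=3,fy=3)[:,:,::-1])
    g,ce,st,e=grip(robot,n,im,d); o=g-C; print(n,g,st,e,np.hypot(*o),np.degrees(np.arctan2(o[1],o[0])))
E
```

```text
[226.14915615 183.79703235] (226.66666666666669, 188.33333333333331)
-166 t 0.5 r -0.2 z 0.8 | -176 t -1.3 r -0.2 z -0.2 | -186 t -0.8 r 0.6 z 0.4 | -196 t -0.7 r -1.0 z 0.2 | -206 t -0.4 r -0.4 z 0.2 | -216 t -0.6 r -0.2 z 0.2 | -226 t -0.8 r 0.4 z -0.7 | -236 t -0.5 r 1.1 z -0.8 | -246 t -0.7 r 0.1 z 0.3 | -256 t -0.2 r 0.5 z -0.9 | -266 t 0.0 r 0.9 z -0.6 | -276 t -0.0 r 0.4 z 0.2 | -286 t 0.5 r 0.3 z -1.2 | -296 t 0.1 r 0.3 z -0.2 | -306 t -0.9 r 0.0 z 0.5 | -316 t -1.2 r -0.4 z -0.5 | 
True
16.6167 [ 1.71493241e+01  2.17083071e+01 -1.77647847e+01  1.05109100e-02
 -5.05242274e+01 -1.52880687e+02]
20.4167 [0.59465572 0.00515636 0.15989449] [ 1.93132319e+01  1.59997459e+01 -1.50567224e+01  1.00726992e-03
 -5.89546336e+01  2.46614330e+01]
scene [ 0.62669078 -0.02831706] [226 188  13  31 308] 0.0006653684145385055 0.054758481903860304 42.6259269270506
side [ 0.62596822 -0.02613582] [299 208  12  30 292] 0.0008376659927247614 0.055743335240042546 44.77902319101836
```

View pics/scene3.png

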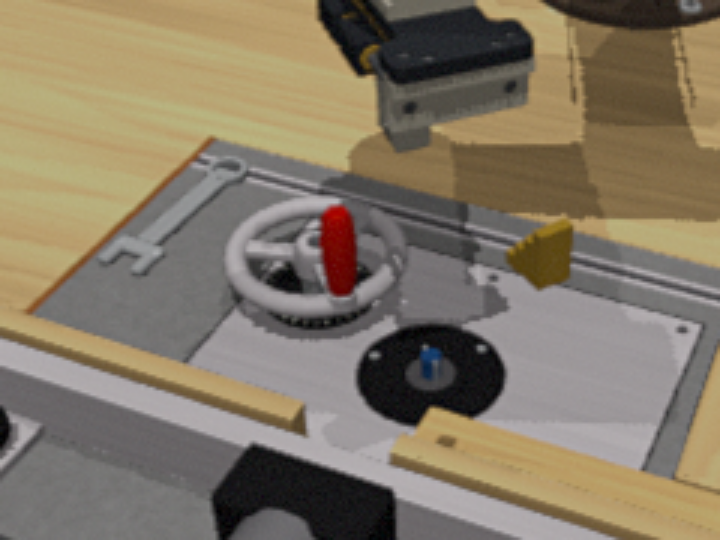

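View pics/side3.png

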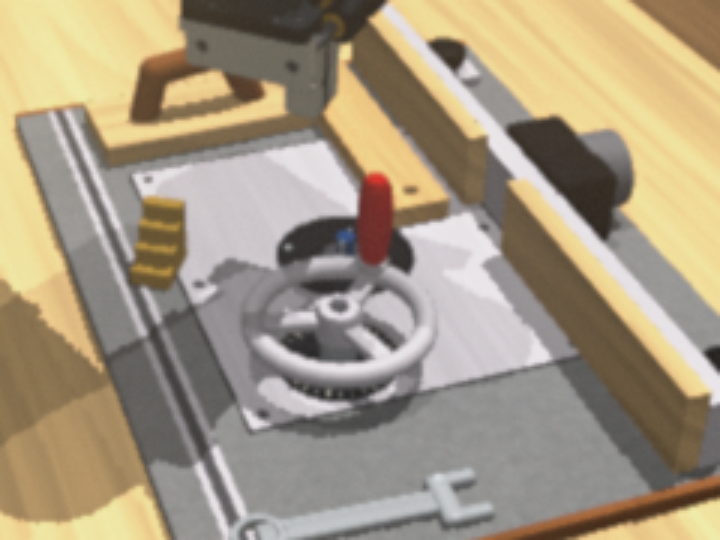

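Measured mean is 43.7° (= -316.3°) against -316° commanded, so the geometry model is accurate. Nothing else has moved. Now the second half turn, stopping about 2° short.

```bash
python3 - <<'E'
from rig import robot
from h import *
p=-316
robot.servo_line(tcp(p,.045,.085),speed=.15)
robot.servo_line(tcp(p,.0215,.085),speed=.04)
print(robot.read_force())
ok=stroke(robot,-316,-491.5,-90,.021); print(ok,robot.read_t())
p=-491.5
robot.servo_line(tcp(p,.06,.085),speed=.08)
robot.servo_line(tcp(p,.09,.085),speed=.15)
print(robot.read_t())
for n in ("scene","side"):
    im,d=robot.grab_frame(n); np.savez(f"pics/{n}4.npz",im=im,d=d); cv2.imwrite(f"pics/{n}4.png",cv2.resize(im[120:300,120:360] if n=="scene" else im[150:330,180:420],None,fx=3,fy=3)[:,:,::-1])
    g,ce,st,e=grip(robot,n,im,d); o=g-C; print(n,g,ce,st,e,np.hypot(*o),np.degrees(np.arctan2(o[1],o[0])))
E
```

```text
[-0.47223178 -0.44714107 -0.2355729 ]
-326 t 0.2 r 0.3 z 0.1 | -336 t 0.2 r -0.3 z -0.4 | -345 t -0.3 r -0.3 z 0.1 | -355 t -0.6 r -0.5 z 0.1 | -365 t 0.3 r 0.3 z 0.2 | -374 t 0.1 r 0.4 z 0.3 | -384 t 0.3 r 0.4 z -1.2 | -394 t -0.3 r -1.0 z -0.6 | -404 t -0.7 r -0.5 z 0.0 | -414 t -0.7 r -0.2 z 0.0 | -423 t -0.1 r -0.7 z 0.1 | -433 t -0.7 r 0.0 z -1.2 | -443 t 0.1 r -0.0 z 1.6 | -452 t -0.4 r -0.9 z -0.9 | -462 t 0.5 r -0.4 z -0.0 | -472 t 0.5 r -0.4 z -0.7 | -482 t -0.4 r 0.0 z 0.3 | -492 t -0.5 r 0.2 z 0.6 | 
True 28.6667
29.6583
scene [ 0.54910018 -0.10626421] [214.45075758 173.11742424] [209 159  12  29 264] 0.0007138240256585465 0.05532775370707725 -132.3890383758523
side [ 0.54832748 -0.10399726] [281.78614458 254.23795181] [276 239  13  32 332] 0.000799039559265944 0.054214991073808255 -134.6078583129322
```

View pics/scene4.png

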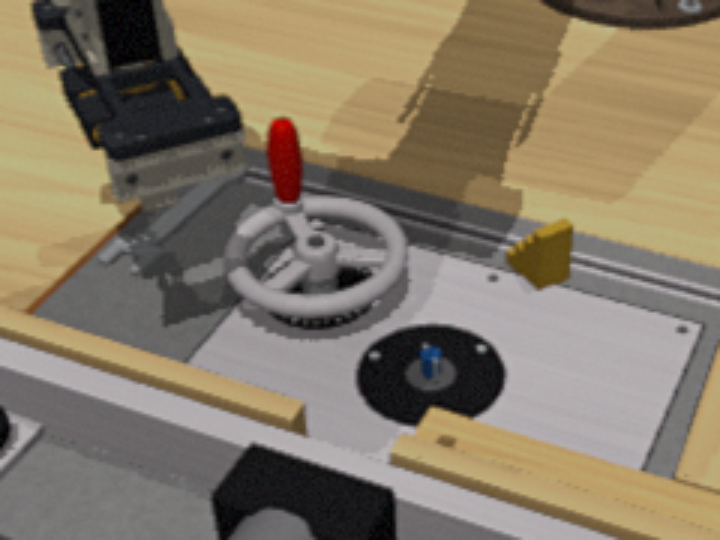

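View pics/side4.png

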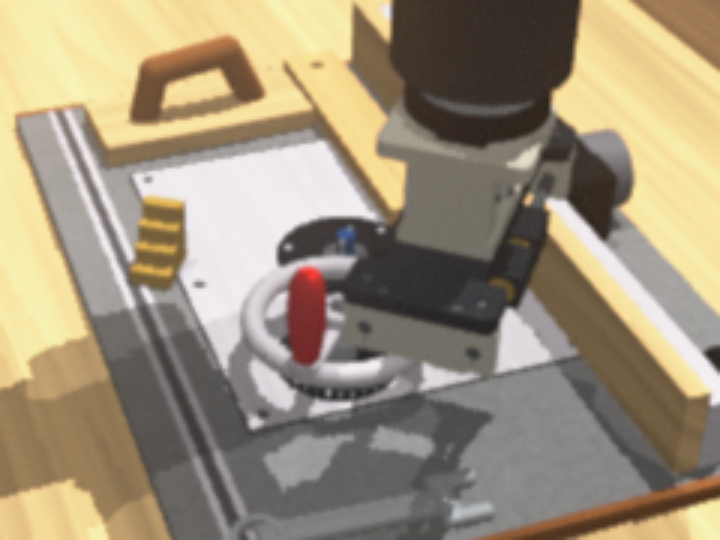

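Both cameras now give the starting angle (scene -132.4 against -132.1, side -134.61 against -134.61). I'll lift clear and compare handle and spokes more finely with the first pictures.

```bash
python3 - <<'E'
from rig import robot
from h import *
p=-491.5
robot.servo_line(tcp(p,.09,.24),speed=.15)
robot.servo_line([.40,-.22,.28],speed=.2)
print(robot.read_t())
for n in ("scene","side"):
    gs=[]
    z=np.load(f"pics/{n}0.npz")
    for i in range(3):
        im,d=robot.grab_frame(n); g,ce,st,e=grip(robot,n,im,d); o=g-C; gs.append(np.degrees(np.arctan2(o[1],o[0])))
    np.savez(f"pics/{n}5.npz",im=im,d=d)
    print(n,gs,ce)
    A=z['im'].astype(np.float32); B=im.astype(np.float32)
    b=(195,152,235,190) if n=="scene" else (268,232,296,276)
    chan=lambda X:(X[...,0]-X[...,1]).clip(0)
    a_,b_=[chan(X)[b[1]:b[3],b[0]:b[2]] for X in(A,B)]
    Wm=np.eye(2,3,dtype=np.float32)
    try: cc,Wm=cv2.findTransformECC(a_,b_,Wm,cv2.MOTION_TRANSLATION); print("ecc shift px",cc,Wm[:,2])
    except Exception as ex: print(ex)
    # expected px shift per -1 deg
    print("px for +1deg overshoot",proj(robot,n,[*tcp(-134.4,0,.09)])-proj(robot,n,[*tcp(-133.4,0,.09)]))
    dif=np.abs(A-B).max(2).clip(0,255).astype(np.uint8)
    cv2.imwrite(f"pics/{n}5.png",np.hstack([cv2.resize(x[150:330,180:420] if n=="side" else x[120:300,120:360],None,fx=1.6,fy=1.6) for x in (im[:,:,::-1],cv2.merge([dif]*3))]))
E
```

```text
32.225
scene [np.float64(-132.38700140757686), np.float64(-132.28669945649472), np.float64(-132.51467476365522)] [214.48106061 172.81818182]
ecc shift px 0.9933871473229384 [-0.08539792  0.06203796]
px for +1deg overshoot [ 0.44520899 -0.10622849]
side [np.float64(-134.6773986671417), np.float64(-134.58605102756925), np.float64(-134.61964601416895)] [281.86111111 254.08950617]
ecc shift px 0.9989964936851096 [0.1010493  0.13042668]
px for +1deg overshoot [-0.50490906 -0.13506693]
```

View pics/scene5.png

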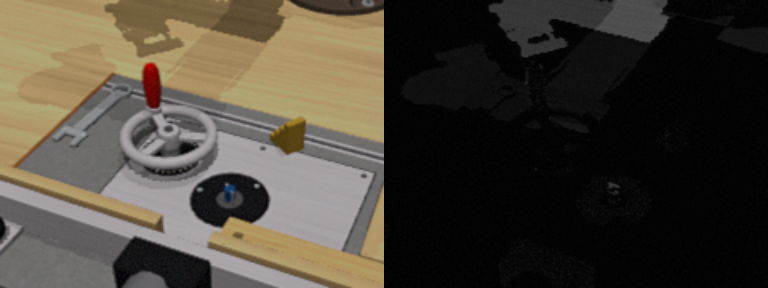

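View pics/side5.png

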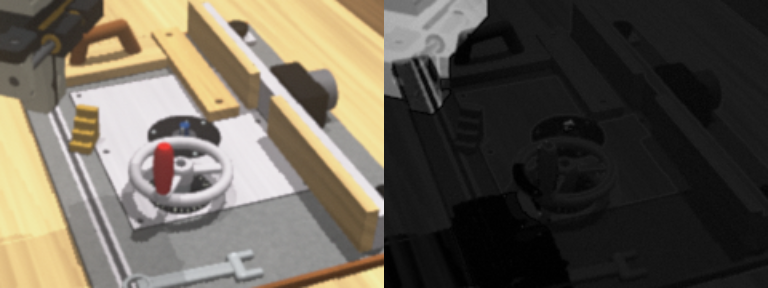

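The image registration puts the handle about 0.2° short of its start in both views. The difference pictures show only arm, shadow and lighting changes, plus the cutter itself. I'll hand the job in.

```bash
python3 - <<'E'
from rig import robot
print(robot.read_t(),robot.read_force()); robot.job_done()
E
```

```text
32.525 [ 0.32934386  0.4883589  -0.04664942]
the job is handed in; nothing more can be done
```

The hand wheel has been pushed clockwise through one full turn and the handle is back where it stood. I handed the job in at 32.5 s, with the arm lifted well clear of the wheel.

- **Method:** the shut fingers pushed the handle in two half-turn strokes, lifting off between them to turn the tool. The steady contact reading was about 1.8 N, and readings between steps stayed under about 2 N. The handle was never gripped.
- **Angle:** matching the final pictures against the first ones puts the handle about 0.2° short of its start in both views. The depth fits put it 0 to 0.25° past, so it is within roughly half a degree.
- **One disagreement:** I stopped the last stroke about 2° short by command, meaning to top it up. The cameras showed the handle already in place, so I trusted them and did not push again.
- **Surroundings:** the difference pictures show the bystanders in view unmoved. Only the arm, shadows and lighting, and the cutter changed.

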